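# Close up a bundle of incense boxes for banding

## Robot

A 6-joint arm with a two-finger parallel gripper is mounted at the origin on the work surface. World frame = base frame: x ahead of the robot, y to its left, z up, the work surface at z = 0. Lengths are in mm, angles in rad, forces in N, time in s.
With the tool pointing down it reaches from about 300 to 875 mm from the base axis. Payload 6.4 kg.
Tool frame: the origin (TCP) lies between the finger pads; the fingertips stand 17 mm ahead of it and the grasp point (between the pads) lies 2 mm behind it; z points along the fingers, y is the line along which they close (so a half turn about z gives the same grasp; the last joint's range is limited). The gripper opens to 85 mm and grips with 20 to 120 N. Pads are 22 mm wide; open, the fingers measure 114 mm over their backs; the gripper's body (76 mm by 85 mm) begins 54 mm behind the grasp point. The pads swing forward as they close: fully open they stand 13 mm farther back than shut.
Start: joints at [-1.431, 0.181, 1.607, -0, 1.354, -0.206], TCP at [194.912, -540.972, 248.288] pointing down, gripper open.
Joint ranges: [-2.99, 2.99], [-0.89, 2.07], [0.3, 2.58], [-1.14, 4.28], [0, 2.63], [-3.12, 3.12]. Speed limits (rad/s): [2.57, 2.57, 3.01, 3.14, 3.14, 3.14].

## Interface

Orientations are given as [roll, pitch, yaw] about the fixed x, y, z axes, in that order (R = Rz(yaw) Ry(pitch) Rx(roll)).
In Python, from station import ctrl, eyes gives the robot as it stands.
- The arm moves only by the shell command python3 -m jog 'ROWS' [FORCE]. ROWS is JSON, a list of rows, each an object with "fingers": the opening, from 0 (shut) to 1 (fully open); "slide": the shift along the tool's x, y, z as a fraction of full scale, a list of three; "spin": the turn about the tool's z as a fraction of full scale. In form: [{"fingers": fingers, "slide": [dx, dy, dz], "spin": spin}, ...]. A call has 1 to 5 rows; each row is the pose to reach, as a shift and turn from the pose commanded when the call began, along the tool's axes at that moment, turning the shorter way round; what a row does not reach only later rows make up. Full scale, the value 1, is 250 mm for a shift and 2 pi rad for a turn. A row lasts 1/12 s, in which the tool goes at most 41.7 mm and 7.16 degrees, less where a joint would pass 70% of its speed; a pose out of reach is approached as far as the arm can. A call with a number of a shift or a turn outside -1 to 1 is refused whole. A call with a gripper value outside its range is refused whole. The fingers move at their own pace and stop on an object; FORCE is the grip in N (left out, the last holds). Time passes only in rows, so rows that repeat a pose let the fingers close. It gives the time, the measured TCP pose, the force, the opening and the grip force at its end, in the units of the state.
- ctrl.state(): the state, without advancing time (a new reading comes with each control period).
- eyes.snapshot(name): name is "scene" or "side" or "wrist"; returns a dict with "color" (480x640x3 uint8, red, green, blue), "mtx" (3x3 intrinsics, pixels), "R" (3x3) and "t" (3): a world point X has camera coordinates R X + t. Camera axes: x right, y down, z forward; pixel columns grow to the right and rows downward; lengths in mm; the calibration is good to about 2 mm. A picture is of the moment at which its call begins. There is no depth.
- ctrl.hand_in(): hands the job in; it is judged then, once.
The state is a dict: "t": time; "q": joint angles; "dq": joint speeds; "joint_efforts": joint torques, N m; "tool_pos": TCP position; "tcp_rot": TCP orientation; "ft_force": force on the tool from outside, world axes, zero at the start; "ft_torque": the same for the moment, N m; "grip_width": finger opening in mm; "gripper_force": force on a finger pad.
Only numpy, scipy, OpenCV 4.12 (cv2) and the standard library are available. Lean on these libraries where they do the work, as an engineer would, in place of code of your own. Each camera call takes 0.05 s, during which the arm holds its last target. There are 200 camera calls.

## Task

Put the fourth maroon incense box on the sloped collating board at the open end of the row, low end down on the ledge like the others, and close the whole row up flush against the end fence, so that the four boxes lie flat and square with no gaps, ready for banding. Set the box down rather than dropping it, press gently because the card boxes crush, do not lift the boxes already in the row, and leave the green box and everything else where it is.

Things in the scene. Friction and masses are not known exactly. Their poses are not given: they have to be found in the camera images.
- board: Sloped plywood face of the fixed collating easel, leaning back 30 deg, low edge towards the robot, nothing above it. Origin: corner where face, ledge and fence meet, 50 mm above the table. x up the slope, y left along the ledge towards the fence, z out of the face. Face: x 0 to 250, y 0 to -285 mm, open at the right (-y). Aluminium ledge along x = 0, 20 mm high. Black band channels are flush.
- fence: Rigid aluminium end fence at the left end of the board: its flat face is the board's plane y = 0, 36 mm high, from x = 0 to 235 mm. Origin and axes as the board's.
- box1: Flat rigid card box of incense sticks, 225 x 40 x 26 mm, about 100 g, maroon, gold rings near its ends and a cream label on top. Origin: centre of its underside; x along its length, y across its 40 mm width, z up out of its top. Loose on the board, nearest the fence (gap 5 to 14 mm), flat, length up the slope, up to 0.03 rad askew, low end on the ledge; touching the fence its y is -20 mm.
- box2: Flat rigid card box of incense sticks, 225 x 40 x 26 mm, about 100 g, maroon, gold rings near its ends and a cream label on top. Origin: centre of its underside; x along its length, y across its 40 mm width, z up out of its top. Like box1, second from the fence, with a gap of 8 to 25 mm to the first.
- box3: Maroon card box, same size, axes and origin as box1. Lies like box1, third from the fence, 8 to 25 mm from the second. Sliding one along takes 1 to 3 N (mass, friction vary); the ledge drags too: their sum acts about 70 mm up from it, so a push at mid-length leaves the low ends lagging. The card crushes at 30 N.
- box4: Flat rigid card box of incense sticks, 225 x 40 x 26 mm, about 100 g, maroon, gold rings near its ends and a cream label on top. Origin: centre of its underside; x along its length, y across its 40 mm width, z up out of its top. The fourth box of the bundle, lying flat on the table to the right of the easel, length roughly along the robot's forward axis.
- green_box: Flat rigid card box of incense sticks, 225 x 40 x 26 mm, about 100 g, dark green, gold rings near its ends and a cream label on top. Origin: centre of its underside; x along its length, y across its 40 mm width, z up out of its top. Another scent, lying flat beside the fourth maroon box (on either side of it, their centres about 135 mm apart); not part of the job.
- tube_near: Kraft-brown paper tube with black cap, 50 mm across, 112 mm tall, standing on the table in front of the easel (bystander). Origin: centre of its foot.
- tube_far: Slate-blue paper tube with black cap, 50 mm across, 112 mm tall, standing behind the fourth and green boxes (bystander). Origin: centre of its foot.
- band_roll: Roll of white paper band, 96 mm across, 30 mm high, lying flat to the left of the easel (bystander). Origin: centre of its underside.
- dish: Blue ceramic incense dish, 68 mm across, 18 mm high, on the table in front right of the easel (bystander). Origin: centre of its foot.
- folder: Cream folding bone, 150 x 20 x 5 mm, lying in front of the easel (bystander). Origin: centre of its underside.
Things that resemble listed ones, but are neither listed nor needed, are in the scene too. What is shaped like the box4 but blue or purple is not meant.

How it is judged:
By the outcome, as a careful person would: the job done as asked, in the order asked, and still so for the second after the job is handed in, with the robot touching nothing.
It also fails if it takes over 51 s, if anything falls off the work surface, if the arm or the gripper's body presses on something with over 40 N, if the wrist force passes 120 N, or if a joint passes its speed limit or range.

## Working session

There is one attempt and no reset: what is moved stays moved. The work goes in short steps, Python scripts to look and compute and a shell command to move; the robot and the scene stay as the last step left them, time stands still between calls to the robot, and variables do not carry over. Pictures are saved under pics/ and viewed, at most 10 in all, crops included, and the job is handed in when it is done.

```bash
mkdir -p pics; ls
python3 - <<'E'
from station import ctrl, eyes
import cv2
print(ctrl.state())
for n in ["scene","side","wrist"]:
    s=eyes.snapshot(n); print(n,s["mtx"].round(1).tolist(),s["R"].round(4).tolist(),s["t"].round(1).tolist())
    cv2.imwrite(f"pics/{n}0.png",s["color"][:,:,::-1])
E
```

```text
pics
{'t': 0.0, 'q': array([-1.43128802e+00,  1.81540742e-01,  1.60800531e+00,  1.43218194e-05,
        1.35381273e+00, -2.06297330e-01]), 'dq': array([-0.00152181,  0.00060469,  0.00096777,  0.00046731, -0.00023431,
       -0.0007488 ]), 'joint_efforts': array([-1.76351237e-03, -4.44871294e+01, -3.51336837e+01, -2.37562945e-04,
        8.93727411e-03,  3.49228955e-06]), 'tool_pos': array([ 194.84636423, -540.42253118,  247.38560763]), 'tcp_rot': array([-3.13986684e+00, -3.75451566e-04,  3.45802213e-01]), 'ft_force': array([-1.19387126, -0.55146874,  0.68817086]), 'ft_torque': array([-0.02452855, -0.01004631, -0.03790564]), 'gripper_force': 0.0, 'grip_width': 85.64959677986921}
scene [[453.2, 0.0, 314.5], [0.0, 453.2, 243.3], [0.0, 0.0, 1.0]] [[-0.735, 0.6779, -0.0119], [0.4288, 0.4512, -0.7826], [-0.5252, -0.5804, -0.6224]] [371.6, -58.9, 1267.1]
side [[565.8, 0.0, 315.9], [0.0, 565.8, 244.6], [0.0, 0.0, 1.0]] [[-0.9824, -0.1856, -0.0216], [-0.0763, 0.5043, -0.8601], [0.1705, -0.8433, -0.5096]] [434.3, 173.3, 1316.7]
wrist [[356.3, 0.0, 320.6], [0.0, 356.3, 238.9], [0.0, 0.0, 1.0]] [[0.3384, -0.941, -0.0012], [-0.8934, -0.3216, 0.3136], [-0.2955, -0.1051, -0.9495]] [-574.9, -39.8, 381.8]
```

View pics/scene0.png

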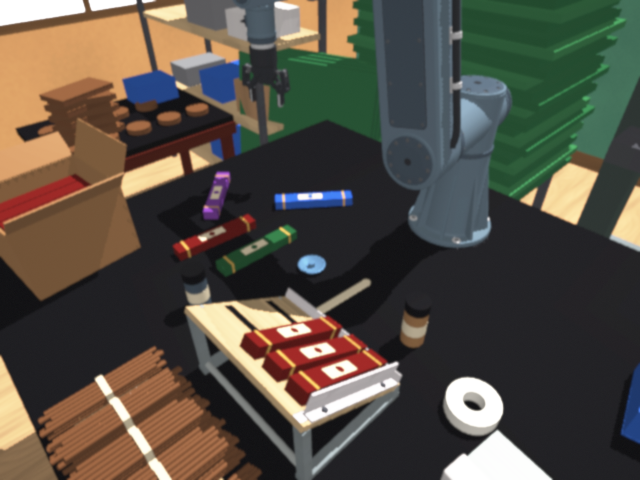

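View pics/side0.png

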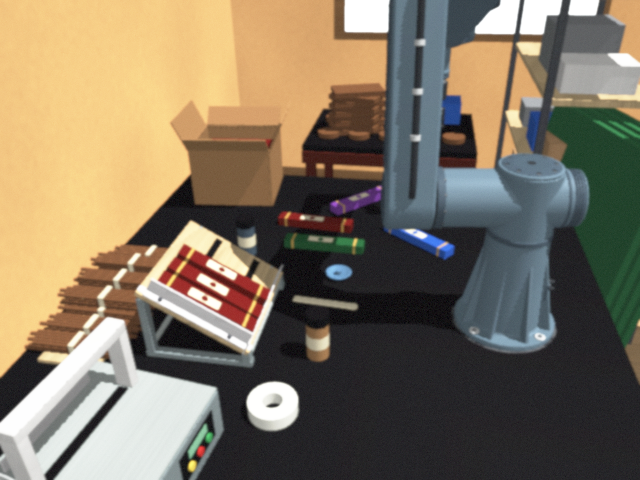

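View pics/wrist0.png

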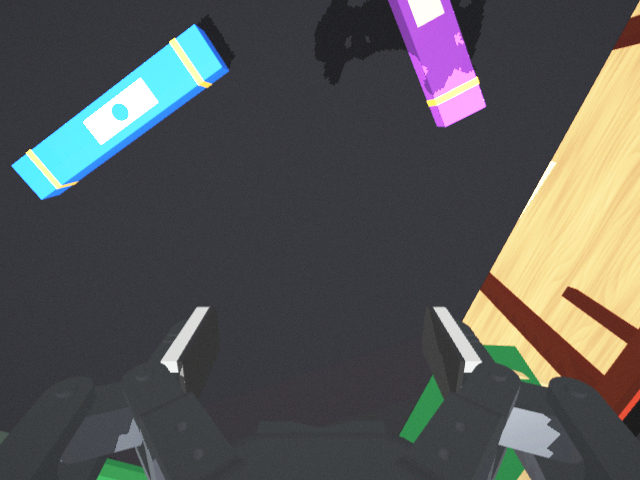

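The box on the table has four possible matches. In the scene view they are maroon at (215,237), green (257,250), purple (217,195) and blue (313,200). The maroon one fits the description of box4. The other maroon boxes, at about (295,335), (320,352) and (340,372), are the row on the board. I'll check this choice in one close composite.

Run:
```python
import cv2, numpy as np
a=cv2.imread("pics/scene0.png"); b=cv2.imread("pics/side0.png")
W=np.zeros((520,800,3),np.uint8)
def put(im,x0,y0,x1,y1,k,X,Y):
    c=cv2.resize(im[y0:y1,x0:x1],None,fx=k,fy=k,interpolation=cv2.INTER_CUBIC); W[Y:Y+c.shape[0],X:X+c.shape[1]]=c
put(a,180,285,410,425,2,0,0); put(b,130,215,290,365,2,470,0)
put(a,165,210,305,280,2.5,0,320); put(b,270,205,380,260,3,400,320)
cv2.imwrite("pics/c1.png",W)
import station
for n in ["scene","side","wrist"]:
    s=station.eyes.snapshot(n); print(n,(-s["R"].T@s["t"]).round())
```

```text
scene [964. 510. 747.]
side [ 215. 1104.  829.]
wrist [ 272. -514.  375.]
```

View pics/c1.png

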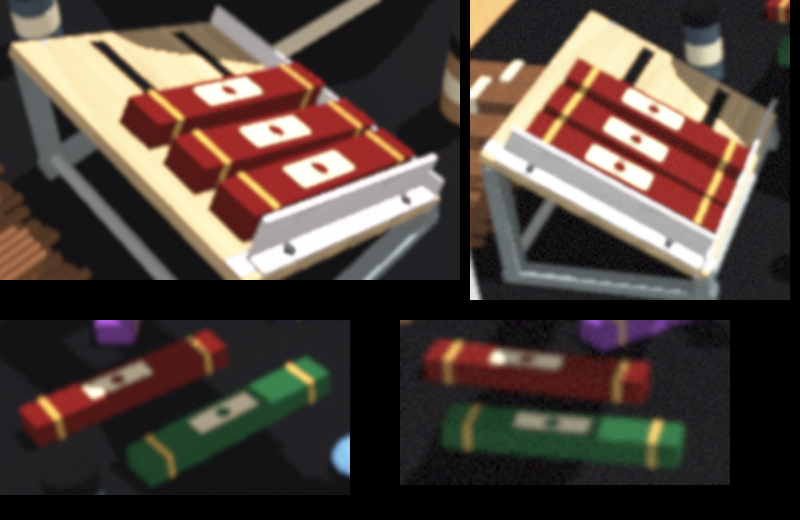

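The close crop confirms it: the box at scene (215,237) / side (315,223) is maroon with gold rings and a cream label, so it is box4. The green box lies next to it on its +y side, at scene (257,250). On the board, the fence is at the left and box3 is the rightmost of the three. Next I'll triangulate the corners.

```bash
cat > h.py <<'E'
import numpy as np, cv2
from station import ctrl, eyes
def ray(s,p):
    d=s["R"].T@np.linalg.inv(s["mtx"])@np.array([p[0],p[1],1.]); return -s["R"].T@s["t"], d/np.linalg.norm(d)
def tri(obs):
    A=np.zeros((3,3));b=np.zeros(3)
    for s,p in obs:
        o,d=ray(s,p);P=np.eye(3)-np.outer(d,d);A+=P;b+=P@o
    X=np.linalg.solve(A,b); return X, max(np.linalg.norm((np.eye(3)-np.outer(ray(s,p)[1],ray(s,p)[1]))@(X-ray(s,p)[0])) for s,p in obs)
def proj(s,X):
    c=np.atleast_2d(X)@s["R"].T+s["t"]; u=c@s["mtx"].T; return u[:,:2]/u[:,2:]
def atz(s,p,z):
    o,d=ray(s,p); return o+d*(z-o[2])/d[2]
def board(ox,oy,yaw,oz=50,tilt=np.pi/6):
    c,s_=np.cos(yaw),np.sin(yaw)
    R=np.array([[c,-s_,0],[s_,c,0],[0,0,1]])@cv2.Rodrigues(np.array([0,-tilt,0]))[0]
    return R,np.array([ox,oy,oz])
E
python3 - <<'E'
from h import *
a=eyes.snapshot("scene");b=eyes.snapshot("side")
for n,p,q in [("hi right",(186,307.5),(191,221)),("hi left",(297.5,420),(136.5,290)),("low left",(400,382),(250,352)),("ledge right",(287.5,290),(282.5,265)),
 ("b4 far-",(173.8,245.2),(280,212)),("b4 far+",(179.8,253.2),(278.3,222.3)),("b4 near-",(247.8,214.4),(352.7,217.7)),("b4 near+",(256.2,220.8),(351,225.3)),
 ("tube_far cap",(192,272),(246,225)),("green label",(257,247),(322,240))]:
    X,e=tri([(a,p),(b,q)]); print(n,X.round(1),round(e,1))
E
```

```text
hi right [762.1 -48.2 172.8] 0.7
hi left [761.2 246.5 173.4] 2.4
low left [531.6 254.9  45.7] 0.2
ledge right [536.5 -51.4  62.5] 1.7
b4 far- [ 626.7 -391.5   34.3] 1.5
b4 far+ [ 625.9 -369.3   15.1] 6.0
b4 near- [ 403.  -384.7   30.4] 3.2
b4 near+ [ 402.6 -346.9   26.3] 1.9
tube_far cap [ 672.9 -205.8   89.2] 5.0
green label [ 471.6 -251.3   26.8] 0.6
```

```bash
cat > snap.py <<'E'
import sys,pickle
from h import *
s=eyes.snapshot("wrist"); pickle.dump(s,open(f"pics/{sys.argv[1]}.pkl","wb")); cv2.imwrite(f"pics/{sys.argv[1]}.png",s["color"][:,:,::-1])
st=ctrl.state(); print(st["t"],st["tool_pos"].round(1),st["tcp_rot"].round(4),st["ft_force"].round(1),(-s["R"].T@s["t"]).round())
E
python3 -m jog '[{"fingers":1,"slide":[0.8,-0.144,0],"spin":0.06},{"fingers":1,"slide":[0.8,-0.144,0],"spin":0.06},{"fingers":1,"slide":[0.8,-0.144,0],"spin":0.06},{"fingers":1,"slide":[0.8,-0.144,0],"spin":0.06},{"fingers":1,"slide":[0.8,-0.144,0],"spin":0.06}]' 20
python3 snap.py w1
python3 -m jog '[{"fingers":1,"slide":[0.468,-0.29,0],"spin":0},{"fingers":1,"slide":[0.468,-0.29,0],"spin":0},{"fingers":1,"slide":[0.468,-0.29,0],"spin":0},{"fingers":1,"slide":[0.468,-0.29,0],"spin":0},{"fingers":1,"slide":[0.468,-0.29,0],"spin":0}]'
python3 snap.py w2
python3 - <<'E'
from h import *
import pickle
W=[cv2.resize(cv2.imread(f"pics/w{i}.png"),(400,300),interpolation=cv2.INTER_AREA) for i in (1,2)]
m=[]
for i in (1,2):
    c=pickle.load(open(f"pics/w{i}.pkl","rb"))["color"].astype(int); r,g,b=c[...,0],c[...,1],c[...,2]
    k=((r>60)&(g<0.4*r)&(b<0.4*r)).astype(np.uint8)*255; m.append(cv2.resize(cv2.cvtColor(k,cv2.COLOR_GRAY2BGR),(400,300)))
cv2.imwrite("pics/c2.png",np.vstack([np.hstack(W),np.hstack(m)]))
E
```

```text
t: 0.82
tool_pos: [369.1, -440.1, 248.4]
tcp_rot: [3.141, -0.0, -0.034]
ft_force: [0.1, -0.5, -0.1]
grip_width: 85.1
gripper_force: 0.0
0.8667 [ 375.2 -435.5  248.5] [-3.1393 -0.0042 -0.0273] [ 2.7  5.1 -0.4] [ 451. -443.  375.]
t: 1.28
tool_pos: [489.5, -370.1, 248.2]
tcp_rot: [-3.141, -0.001, -0.026]
ft_force: [0.3, 0.5, 0.2]
grip_width: 85.6
gripper_force: 0.0
1.3333 [ 487.9 -371.4  248. ] [-3.1415e+00  5.0000e-04 -2.7900e-02] [-0.2  0.  -0.8] [ 571. -373.  375.]
```

View pics/c2.png

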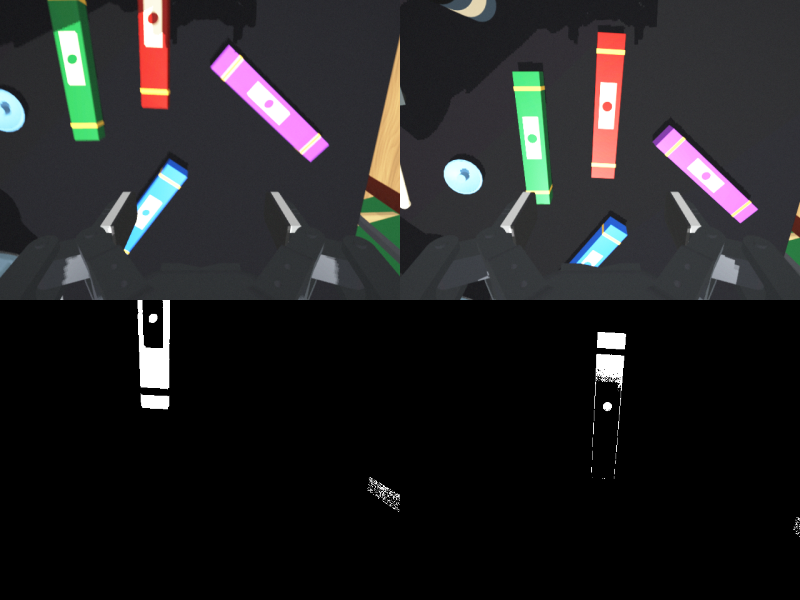

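The first wrist picture shows the near end of box4 at about (248,172). In the second all of box4 is visible, with corners at about (316,53), (363,53), (305,284) and (344,285). The green box is left of it, at (210,215), and purple is to the right. Next I'll measure the height and pose from the two places.

Run:
```python
from h import *
import pickle
w1,w2=[pickle.load(open(f"pics/w{i}.pkl","rb")) for i in (1,2)]
Q=[]
for s,x0,x1 in ((w1,200,300),(w2,280,400)):
    c=s["color"].astype(int); k=((c[...,0]-c[...,1:].max(2)>45)&(c[...,0]>70)).astype(np.uint8); k[:,:x0]=0;k[:,x1:]=0;k[300:]=0
    k=cv2.morphologyEx(k,cv2.MORPH_CLOSE,np.ones((15,15)))
    n,l,st,_=cv2.connectedComponentsWithStats(k); i=1+st[1:,4].argmax()
    h=cv2.convexHull(cv2.findContours((l==i).astype(np.uint8),0,2)[0][0])
    q=cv2.approxPolyDP(h,4,True)[:,0]; print(q.tolist()); Q.append(q)
f=lambda q,dx:q[np.argmax(q@np.array([dx,1.]))].astype(float)
for dx in (-1,1): 
    X,e=tri([(w1,f(Q[0],dx)),(w2,f(Q[1],dx))]); print("near corner",X.round(1),round(e,1))
for z in (26,):
    P=np.array([atz(w2,p+np.array([.5,.5])*0,z)[:2] for p in Q[1].astype(float)]); print(P.round(1).tolist())
    r=cv2.minAreaRect(P.astype(np.float32)); print(r)
```

```text
[[271, 0], [270, 170], [267, 175], [229, 173], [220, 0]]
[[316, 51], [361, 54], [341, 286], [306, 284]]
near corner [ 406.  -352.5   27. ] 0.3
near corner [ 403.2 -389.7   28.5] 0.0
[[630.0, -370.0], [626.5, -409.5], [402.0, -389.8], [405.4, -352.2]]
((515.9838256835938, -379.90484619140625), (39.69414520263672, 225.39549255371094), 84.99372100830078)
```

```bash
python3 -m jog '[{"fingers":1,"slide":[0.11,0.034,0.15],"spin":0.0094},{"fingers":1,"slide":[0.11,0.034,0.3],"spin":0.0094},{"fingers":1,"slide":[0.11,0.034,0.46],"spin":0.0094},{"fingers":1,"slide":[0.11,0.034,0.62],"spin":0.0094},{"fingers":1,"slide":[0.11,0.034,0.74],"spin":0.0094}]'
python3 snap.py w3
python3 -c "
from h import *
for i in range(3): st=ctrl.state(); print(st['tool_pos'].round(2),st['tcp_rot'].round(4))"
```

```text
t: 1.75
tool_pos: [511.4, -381.9, 59.7]
tcp_rot: [-3.14, 0.003, -0.092]
ft_force: [-0.2, -0.2, -0.2]
grip_width: 85.2
gripper_force: 0.0
1.8 [ 508.6 -379.1   53.6] [-3.1335  0.01   -0.0923] [-3.2  2.3 -3.9] [ 593. -390.  186.]
[ 508.57 -379.14   53.6 ] [-3.1335  0.01   -0.0923]
[ 508.57 -379.14   53.6 ] [-3.1335  0.01   -0.0923]
[ 508.57 -379.14   53.6 ] [-3.1335  0.01   -0.0923]
```

```bash
python3 -m jog '[{"fingers":1,"slide":[0,0,0],"spin":0},{"fingers":1,"slide":[0,0,0],"spin":0},{"fingers":1,"slide":[0,0,0],"spin":0}]'
python3 snap.py w4
```

```text
t: 2.05
tool_pos: [515.2, -383.9, 66.5]
tcp_rot: [3.138, -0.004, -0.091]
ft_force: [-0.3, -0.1, 0.6]
grip_width: 85.6
gripper_force: 0.0
2.1 [ 515.5 -383.9   66.8] [ 3.1377 -0.0041 -0.0909] [-0.4 -0.6  0. ] [ 596. -391.  194.]
```

```bash
python3 -m jog '[{"fingers":1,"slide":[0,-0.01,0.08],"spin":0},{"fingers":1,"slide":[0,-0.01,0.15],"spin":0},{"fingers":1,"slide":[0,-0.01,0.15],"spin":0},{"fingers":1,"slide":[0,-0.01,0.15],"spin":0}]'
python3 -m jog '[{"fingers":0.3,"slide":[0,0,0],"spin":0},{"fingers":0.3,"slide":[0,0,0],"spin":0},{"fingers":0.3,"slide":[0,0,0],"spin":0},{"fingers":0.3,"slide":[0,0,0],"spin":0},{"fingers":0.3,"slide":[0,0,0],"spin":0}]' 20
python3 -m jog '[{"fingers":0.3,"slide":[0,0,0],"spin":0},{"fingers":0.3,"slide":[0,0,0],"spin":0},{"fingers":0.3,"slide":[0,0,0],"spin":0}]' 20
```

```text
t: 2.43
tool_pos: [514.8, -379.5, 27.1]
tcp_rot: [3.141, -0.001, -0.09]
ft_force: [-0.5, 0.8, 1.4]
grip_width: 85.3
gripper_force: 0.0
t: 2.85
tool_pos: [515.1, -379.7, 27.0]
tcp_rot: [3.14, -0.001, -0.09]
ft_force: [-0.1, -0.2, 5.3]
grip_width: 39.4
gripper_force: 22.1
t: 3.1
tool_pos: [515.1, -379.7, 27.0]
tcp_rot: [3.14, -0.001, -0.09]
ft_force: [-1.0, 1.5, 6.4]
grip_width: 39.3
gripper_force: 22.2
```

```bash
python3 -m jog '[{"fingers":0.3,"slide":[0,0,-0.08],"spin":0},{"fingers":0.3,"slide":[0,0,-0.22],"spin":0},{"fingers":0.3,"slide":[0,0,-0.38],"spin":0},{"fingers":0.3,"slide":[0,0,-0.54],"spin":0},{"fingers":0.3,"slide":[0,0,-0.7],"spin":0}]'
python3 -m jog '[{"fingers":0.3,"slide":[0.02,-0.13,-0.12],"spin":0},{"fingers":0.3,"slide":[0.04,-0.26,-0.22],"spin":0},{"fingers":0.3,"slide":[0.06,-0.4,-0.3],"spin":-0.005},{"fingers":0.3,"slide":[0.08,-0.54,-0.34],"spin":-0.01},{"fingers":0.3,"slide":[0.108,-0.692,-0.34],"spin":-0.0143}]'
python3 -m jog '[{"fingers":0.3,"slide":[0.04,-0.14,-0.04],"spin":0},{"fingers":0.3,"slide":[0.08,-0.28,-0.08],"spin":0},{"fingers":0.3,"slide":[0.12,-0.42,-0.12],"spin":0},{"fingers":0.3,"slide":[0.15,-0.56,-0.16],"spin":0},{"fingers":0.3,"slide":[0.17,-0.68,-0.2],"spin":0}]'
python3 -m jog '[{"fingers":0.3,"slide":[0,0,0],"spin":0},{"fingers":0.3,"slide":[0,0,0],"spin":0},{"fingers":0.3,"slide":[0,0,0],"spin":0}]'
python3 snap.py w5
python3 -m jog '[{"fingers":0.3,"slide":[-0.1,0,0.06],"spin":0},{"fingers":0.3,"slide":[-0.24,0,0.12],"spin":0},{"fingers":0.3,"slide":[-0.36,0,0.16],"spin":0},{"fingers":0.3,"slide":[-0.36,0,0.16],"spin":0},{"fingers":0.3,"slide":[-0.36,0,0.16],"spin":0}]'
python3 snap.py w6
python3 - <<'E'
from h import *
W=[cv2.imread(f"pics/w{i}.png")[:, :400] for i in (5,6)]
cv2.imwrite("pics/c3.png",np.hstack(W))
E
```

```text
t: 3.52
tool_pos: [514.1, -378.6, 202.1]
tcp_rot: [-3.141, 0.001, -0.09]
ft_force: [1.2, -0.9, -0.9]
grip_width: 39.0
gripper_force: 21.4
t: 3.93
tool_pos: [558.1, -208.7, 289.6]
tcp_rot: [3.138, -0.005, 0.0]
ft_force: [1.2, -0.4, -1.4]
grip_width: 39.4
gripper_force: 21.4
t: 4.35
tool_pos: [599.6, -36.7, 336.0]
tcp_rot: [-3.141, 0.0, 0.0]
ft_force: [0.4, 0.5, -1.0]
grip_width: 39.6
gripper_force: 21.4
t: 4.6
tool_pos: [599.3, -39.4, 335.2]
tcp_rot: [3.141, 0.001, 0.0]
ft_force: [-1.1, -0.9, -2.3]
grip_width: 39.5
gripper_force: 21.4
4.65 [599.1 -40.  335. ] [ 3.1415e+00  1.4000e-03 -1.0000e-03] [ 0.2 -0.1 -0.2] [681. -40. 462.]
t: 5.07
tool_pos: [507.6, -40.1, 294.4]
tcp_rot: [-3.141, 0.003, -0.003]
ft_force: [0.2, -1.0, 0.9]
grip_width: 39.1
gripper_force: 21.4
5.1167 [509.4 -40.4 295.8] [ 3.1414e+00 -3.0000e-04 -2.7000e-03] [ 0.2 -0.4  0. ] [590. -41. 421.]
```

View pics/c3.png

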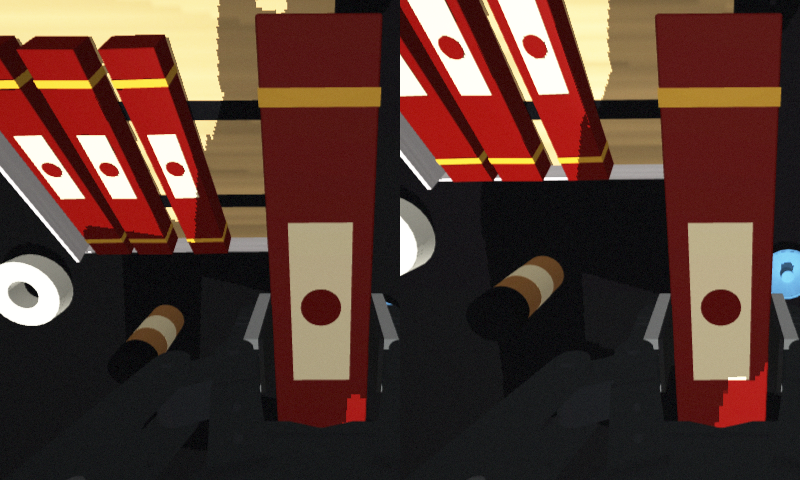

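Wrist view w5 shows the three label dots of the row at (52,170), (112,170) and (175,169). In w6, box2 and box3 are at (51,47) and (137,46). The held box hangs straight at columns 260–380, and the board to the right of box3 is free.

Run:
```python
from h import *
import pickle
from scipy.optimize import least_squares
w5,w6=[pickle.load(open(f"pics/w{i}.pkl","rb")) for i in (5,6)]
a=eyes.snapshot("scene");b=eyes.snapshot("side")
cv2.imwrite("pics/scene1.png",a["color"][:,:,::-1]);cv2.imwrite("pics/side1.png",b["color"][:,:,::-1])
o={1:[(w5,(52,170)),(a,(339.5,369)),(b,(204.5,298.5))],2:[(w5,(112,170)),(w6,(51,47)),(a,(318,350.5)),(b,(213.5,285))],3:[(w5,(175,169)),(w6,(137,46)),(a,(294.5,330.5)),(b,(222.5,270))]}
for k in o:
    X,e=tri(o[k]); print(k,X.round(1),round(e,1)); 
    if k>1: X,e=tri(o[k][:2]); print("  wrist only",X.round(1),round(e,1))
X,e=tri([(w5,(82,262)),(w6,(30,187))]);print("fence low corner",X.round(1),round(e,1))
# joint fit: board ox,oy,yaw, y of 3 dots, askew; dots at x=112.5,z=26
def res(p):
    R,t=board(*p[:3],oz=p[3]); r=[]
    for k in o:
        W=R@np.array([112.5,p[3+k],26])+t
        for s,q in o[k]: r+=list((proj(s,W)[0]-q)*(1.0 if s is w5 or s is w6 else 1.5))
    L=R@np.array([0,0,36])+t
    return r+list(proj(w5,L)[0]-(82,262))+list(proj(w6,L)[0]-(30,187))+[(p[3]-50)*.5]
f=least_squares(res,[545,245,0,50,-30,-85,-140],x_scale=[1,1,.01,1,1,1,1]); print(f.x.round(3),f.cost); print(f.fun.round(1))
R,t=board(*f.x[:3],oz=f.x[3])
# askew of box 3 and 2: right/left edge at low & high ring in w5 (top face plane)
n=R[:,2]
def onplane(s,p,z):
    O,d=ray(s,p); P0=t+R@[0,0,z]; return R.T@(O+d*((P0-O)@n)/(d@n)-t)
for nm,p in [("b3 hi-left",(99,43)),("b3 hi-right",(163,36)),("b3 low-left",(186,253)),("b2 hi-left",(19,45)),("b2 hi-right",(90,37)),("b1 hi-right",(14,38))]: print(nm,onplane(w5,p,26).round(1))
```

```text
1 [638.1 205.1 133.9] 0.5
2 [638.2 152.9 132.5] 2.6
  wrist only [639.2 147.3 141.3] 1.0
3 [638.7  92.8 132.4] 2.5
  wrist only [640.1  90.6 137.3] 0.8
fence low corner [533.  224.3  97.2] 0.8
[ 5.50924e+02  2.33371e+02  3.50000e-02  5.46610e+01 -3.09120e+01
 -8.32840e+01 -1.43902e+02] 38.21174500050309
[ 0.6  2.4  1.1 -0.5  0.8  0.6 -2.6  0.3  1.6  3.4 -1.1 -0.4 -1.2 -0.4
  0.5 -1.1 -1.3  0.8 -2.5  0.1 -2.4 -0.7 -1.8 -3.3  1.3 -2.4  2.3]
b3 hi-left [ 219.1 -126.9   26. ]
b3 hi-right [ 221.8 -172.2   26. ]
b3 low-left [  -8.2 -115.6   26. ]
b2 hi-left [219.8 -71.8  26. ]
b2 hi-right [ 223.  -122.7   26. ]
b1 hi-right [224.3 -71.3  26. ]
```

Run:
```python
from h import *
import pickle
from scipy.optimize import least_squares
w5,w6=[pickle.load(open(f"pics/w{i}.pkl","rb")) for i in (5,6)]
a=eyes.snapshot("scene");b=eyes.snapshot("side")
for s,nm,c0,c1,r0,r1 in ((w6,"w6",60,258,160,215),(w5,"w5",100,255,235,275)):
    g=s["color"].max(2).astype(float); pts=[]
    for c in range(c0,c1,3):
        col=g[r0:r1,c]; d=col[:-2]-col[2:]; i=len(d)-1-np.argmax((d>25)[::-1]) if (d>25).any() else None
        if i is not None: pts.append((c,r0+i+1))
    pts=np.array(pts,float); vx,vy,x0,y0=cv2.fitLine(pts.astype(np.float32),cv2.DIST_HUBER,0,.01,.01).ravel()
    rs=np.abs((pts[:,1]-y0)-vy/vx*(pts[:,0]-x0)); print(nm,len(pts),np.median(rs).round(2),pts[::12].tolist())
    e=[atz(s,(c,y0+vy/vx*(c-x0)),55) for c in (c0,c1)]; d=e[0]-e[1]; print("  ledge yaw",np.arctan2(-d[0],d[1]).round(4),e[0].round(1),e[1].round(1))
o={1:[(w5,(52,170)),(a,(339.5,369)),(b,(204.5,298.5))],2:[(w5,(112,170)),(w6,(51,47)),(a,(318,350.5)),(b,(213.5,285))],3:[(w5,(175,169)),(w6,(137,46)),(a,(294.5,330.5)),(b,(222.5,270))]}
C=[((250,-285,0),(a,(186,307.5))),((250,-285,0),(b,(191,221)))]
def res(p):
    R,t=board(*p[:3],oz=p[3]); r=[]
    for k in o:
        W=R@np.array([112.5,p[3+k],26])+t
        for s,q in o[k]: r+=list((proj(s,W)[0]-q)*(1.0 if s is w5 or s is w6 else 1.5))
    for X,(s,q) in C: r+=list(proj(s,R@np.array(X)+t)[0]-q)
    return r+[(p[3]-50)*1,]
f=least_squares(res,[545,245,0,50,-30,-85,-140],x_scale=[1,1,.01,1,1,1,1],loss="soft_l1"); print(f.x.round(3),f.cost); print(f.fun.round(1))
```

```text
w6 66 0.25 [[60.0, 183.0], [96.0, 182.0], [132.0, 182.0], [168.0, 181.0], [204.0, 180.0], [240.0, 180.0]]
  ledge yaw 0.0105 [529.8 227.8  55. ] [531.9  23.9  55. ]
w5 51 0.58 [[100.0, 255.0], [136.0, 253.0], [175.0, 253.0], [211.0, 254.0], [247.0, 253.0]]
  ledge yaw 0.0073 [526.7 229.6  55. ] [528.   40.3  55. ]
[ 5.55022e+02  2.46521e+02 -1.20000e-02  5.41560e+01 -4.01940e+01
 -9.17460e+01 -1.52511e+02] 22.143763303438384
[ 0.5 -0.5 -0.7  1.1 -0.9  0.7 -3.   0.1  1.1  3.4 -0.8  0.3 -1.4  0.1
  0.5  1.9 -0.9  5.1 -0.5 -0.6 -0.7 -0.1 -1.7  1.  -3.9 -0.8  4.2]
```

```bash
python3 -m jog '[{"fingers":0.3,"slide":[0.14,-0.06,0],"spin":-0.002},{"fingers":0.3,"slide":[0.3,-0.12,0.04],"spin":-0.002},{"fingers":0.3,"slide":[0.44,-0.18,0.1],"spin":-0.002},{"fingers":0.3,"slide":[0.568,-0.232,0.2],"spin":-0.002},{"fingers":0.3,"slide":[0.568,-0.232,0.28],"spin":-0.002}]'
python3 -m jog '[{"fingers":0.3,"slide":[0,0,0],"spin":0},{"fingers":0.3,"slide":[0,0,0],"spin":0},{"fingers":0.3,"slide":[0,0,0],"spin":0}]'
python3 snap.py w7
```

```text
t: 5.73
tool_pos: [656.6, 20.8, 223.8]
tcp_rot: [-3.141, -0.003, 0.014]
ft_force: [-2.3, -0.7, -1.2]
grip_width: 39.4
gripper_force: 21.4
t: 5.98
tool_pos: [652.0, 18.3, 227.2]
tcp_rot: [3.141, -0.001, 0.012]
ft_force: [-0.3, 0.2, 0.3]
grip_width: 39.2
gripper_force: 21.4
6.0333 [652.3  18.2 228.2] [ 3.141  -0.0032  0.0117] [ 0.  -0.1 -1.2] [734.  19. 354.]
```

View pics/w7.png

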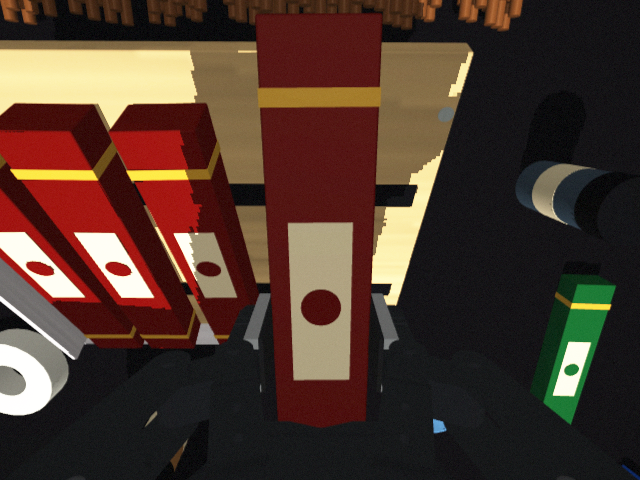

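The held box is square to the board. The row's dots are at (40,268), (118,268) and (208,269), and the board's upper right corner is at (472,45). Free board shows on both sides of the held box.

Run:
```python
from h import *
import pickle
w5,w6,w7=[pickle.load(open(f"pics/w{i}.pkl","rb")) for i in (5,6,7)]
for z in (171,175,179): print(z,atz(w7,(472,45),z).round(1),atz(w7,(100,41),z).round(1))
for n,l in (("dot3",[(w5,(175,169)),(w6,(137,46)),(w7,(208,269))]),("dot2",[(w5,(112,170)),(w6,(51,47)),(w7,(118,268))]),("dot1",[(w5,(52,170)),(w7,(40,268))])):
    X,e=tri(l); print(n,X.round(1),round(e,1))
for z in (130,134): print([atz(w7,p,z).round(1).tolist() for p in ((208,269),(118,268),(40,268))])
print("b3 right low bottom",atz(w7,(257,340),52+3).round(1)," top hi corners", [atz(w7,p,188).round(1).tolist() for p in ((111,130),(207,104),(128,104))])
```

```text
171 [767.8 -50.2 171. ] [767.5 120.3 171. ]
175 [767.1 -48.7 175. ] [766.8 118.  175. ]
179 [766.3 -47.2 179. ] [766.  115.8 179. ]
dot3 [640.1  91.6 136.1] 1.2
dot2 [639.6 151.  136.1] 1.8
dot1 [638.7 204.9 134.4] 0.1
[[637.4, 94.6, 130.0], [637.4, 155.7, 130.0], [636.8, 208.8, 130.0]]
[[639.1, 93.2, 134.0], [639.1, 153.3, 134.0], [638.6, 205.4, 134.0]]
b3 right low bottom [530.7  78.6  55. ]  top hi corners [[729.0, 112.4, 188.0], [740.4, 68.6, 188.0], [740.0, 103.1, 188.0]]
```

```bash
python3 -m jog '[{"fingers":0.3,"slide":[-0.024,0,0.03],"spin":0},{"fingers":0.3,"slide":[-0.024,0,0.06],"spin":0},{"fingers":0.3,"slide":[-0.024,0,0.08],"spin":0},{"fingers":0.3,"slide":[-0.024,0,0.1],"spin":0},{"fingers":0.3,"slide":[-0.024,0,0.1],"spin":0}]'
python3 -m jog '[{"fingers":0.3,"slide":[0,0,0.016],"spin":0},{"fingers":0.3,"slide":[0,0,0.032],"spin":0},{"fingers":0.3,"slide":[0,0,0.048],"spin":0},{"fingers":0.3,"slide":[0,0,0.064],"spin":0},{"fingers":0.3,"slide":[0,0,0.08],"spin":0}]'
python3 -m jog '[{"fingers":0.3,"slide":[0,0,0.016],"spin":0},{"fingers":0.3,"slide":[0,0,0.032],"spin":0},{"fingers":0.3,"slide":[0,0,0.048],"spin":0},{"fingers":0.3,"slide":[0,0,0.064],"spin":0},{"fingers":0.3,"slide":[0,0,0.064],"spin":0}]'
```

```text
t: 6.45
tool_pos: [644.7, 18.6, 199.4]
tcp_rot: [-3.141, 0.002, 0.012]
ft_force: [-2.0, 0.1, -1.9]
grip_width: 39.5
gripper_force: 21.4
t: 6.87
tool_pos: [645.6, 18.7, 180.4]
tcp_rot: [3.142, 0.0, 0.012]
ft_force: [-3.0, 0.6, 0.9]
grip_width: 39.7
gripper_force: 21.7
t: 7.28
tool_pos: [645.5, 18.7, 163.8]
tcp_rot: [-3.141, 0.001, 0.012]
ft_force: [-1.6, -0.5, -0.4]
grip_width: 39.5
gripper_force: 21.9
```

```bash
python3 -m jog '[{"fingers":0.3,"slide":[0,0,0.016],"spin":0},{"fingers":0.3,"slide":[0,0,0.032],"spin":0},{"fingers":0.3,"slide":[0,0,0.048],"spin":0},{"fingers":0.3,"slide":[0,0,0.064],"spin":0},{"fingers":0.3,"slide":[0,0,0.064],"spin":0}]'
python3 -m jog '[{"fingers":0.3,"slide":[0,0,0.006],"spin":0},{"fingers":0.3,"slide":[0,0,0.012],"spin":0},{"fingers":0.3,"slide":[0,0,0.018],"spin":0},{"fingers":0.3,"slide":[0,0,0.018],"spin":0},{"fingers":0.3,"slide":[0,0,0.018],"spin":0}]'
python3 snap.py w8
python3 - <<'E'
from h import *
a=eyes.snapshot("scene");b=eyes.snapshot("side")
A=cv2.resize(a["color"][260:440,170:420,::-1],(400,288),interpolation=cv2.INTER_CUBIC);B=cv2.resize(b["color"][180:360,100:300,::-1],(320,288),interpolation=cv2.INTER_CUBIC)
W=np.zeros((588,800,3),np.uint8);W[:288,:400]=A;W[:288,400:720]=B;W[288:,:400]=cv2.resize(cv2.imread("pics/w8.png"),(400,300))
cv2.imwrite("pics/c4.png",W)
E
```

```text
t: 7.7
tool_pos: [645.1, 18.7, 147.6]
tcp_rot: [-3.141, 0.001, 0.012]
ft_force: [-1.3, -0.1, -1.1]
grip_width: 39.4
gripper_force: 22.0
t: 8.12
tool_pos: [645.6, 18.6, 144.3]
tcp_rot: [-3.142, 0.0, 0.012]
ft_force: [-0.5, -0.5, 0.9]
grip_width: 39.8
gripper_force: 22.1
8.1667 [645.6  18.6 144.3] [3.1416e+00 1.0000e-04 1.2100e-02] [-0.7 -0.1 -0.1] [727.  19. 271.]
```

View pics/c4.png

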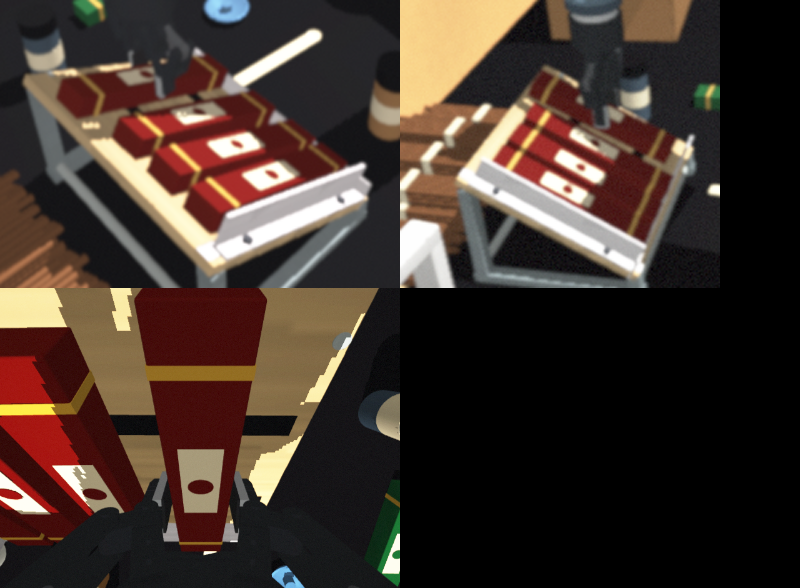

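The box has pivoted nearly parallel to the slope beside box3. In the wrist view its dot is at about (320,320) and the gap to box3 is clear. I'll keep lowering gently.

```bash
python3 -m jog '[{"fingers":0.3,"slide":[0,0,0.006],"spin":0},{"fingers":0.3,"slide":[0,0,0.012],"spin":0},{"fingers":0.3,"slide":[0,0,0.012],"spin":0},{"fingers":0.3,"slide":[0,0,0.012],"spin":0}]'
python3 -m jog '[{"fingers":0.3,"slide":[0,0,0.006],"spin":0},{"fingers":0.3,"slide":[0,0,0.01],"spin":0},{"fingers":0.3,"slide":[0,0,0.01],"spin":0},{"fingers":0.3,"slide":[0,0,0.01],"spin":0}]'
python3 -m jog '[{"fingers":0.3,"slide":[0,0,0.004],"spin":0},{"fingers":0.3,"slide":[0,0,0.008],"spin":0},{"fingers":0.3,"slide":[0,0,0.008],"spin":0},{"fingers":0.3,"slide":[0,0,0.008],"spin":0}]'
```

```text
t: 8.6
tool_pos: [645.5, 18.7, 141.1]
tcp_rot: [-3.142, 0.0, 0.012]
ft_force: [-1.2, 0.7, -0.2]
grip_width: 39.2
gripper_force: 22.1
t: 8.93
tool_pos: [645.5, 18.7, 138.6]
tcp_rot: [-3.142, 0.0, 0.012]
ft_force: [-1.0, -0.2, -0.5]
grip_width: 39.6
gripper_force: 22.2
t: 9.27
tool_pos: [645.6, 18.7, 138.2]
tcp_rot: [3.141, -0.0, 0.012]
ft_force: [-5.2, -0.2, 8.7]
grip_width: 39.7
gripper_force: 23.2
```

```bash
python3 -m jog '[{"fingers":0.3,"slide":[0,0,-0.005],"spin":0},{"fingers":0.3,"slide":[-0.007,0,-0.001],"spin":0},{"fingers":0.3,"slide":[-0.014,0,0.003],"spin":0},{"fingers":0.3,"slide":[-0.014,0,0.003],"spin":0},{"fingers":0.3,"slide":[-0.014,0,0.003],"spin":0}]'
python3 -m jog '[{"fingers":0.3,"slide":[-0.007,0,0.004],"spin":0},{"fingers":0.3,"slide":[-0.007,0,0.004],"spin":0},{"fingers":0.3,"slide":[-0.007,0,0.004],"spin":0}]'
python3 -m jog '[{"fingers":0.3,"slide":[-0.007,0,0.004],"spin":0},{"fingers":0.3,"slide":[-0.007,0,0.004],"spin":0},{"fingers":0.3,"slide":[-0.007,0,0.004],"spin":0}]'
```

```text
t: 9.68
tool_pos: [642.0, 18.6, 136.2]
tcp_rot: [3.142, 0.0, 0.012]
ft_force: [-1.8, 0.3, 3.4]
grip_width: 39.4
gripper_force: 22.6
t: 9.93
tool_pos: [640.4, 18.5, 135.2]
tcp_rot: [3.141, -0.0, 0.012]
ft_force: [-1.2, -0.0, 5.9]
grip_width: 39.4
gripper_force: 22.7
t: 10.18
tool_pos: [638.6, 18.5, 134.2]
tcp_rot: [3.141, -0.0, 0.012]
ft_force: [-1.7, 0.2, 5.2]
grip_width: 39.4
gripper_force: 22.7
```

```bash
python3 -m jog '[{"fingers":0.3,"slide":[-0.007,0,0.004],"spin":0},{"fingers":0.3,"slide":[-0.007,0,0.004],"spin":0},{"fingers":0.3,"slide":[-0.007,0,0.004],"spin":0}]'
python3 -m jog '[{"fingers":0.3,"slide":[-0.007,0,0.004],"spin":0},{"fingers":0.3,"slide":[-0.007,0,0.004],"spin":0},{"fingers":0.3,"slide":[-0.007,0,0.004],"spin":0}]'
```

```text
t: 10.43
tool_pos: [636.8, 18.5, 133.2]
tcp_rot: [3.141, -0.0, 0.012]
ft_force: [-1.0, 0.0, 4.9]
grip_width: 39.6
gripper_force: 22.7
t: 10.68
tool_pos: [635.0, 18.5, 132.1]
tcp_rot: [3.142, -0.0, 0.012]
ft_force: [-2.3, -0.4, 5.0]
grip_width: 39.3
gripper_force: 22.7
```

```bash
python3 snap.py w9
cat > rings.py <<'E'
import sys,pickle
from h import *
s=pickle.load(open(f"pics/{sys.argv[1]}.pkl","rb"))
R,t=board(553,236,0.01,oz=53)
hsv=cv2.cvtColor(s["color"],cv2.COLOR_RGB2HSV)
k=cv2.inRange(hsv,(18,130,60),(32,255,255)); k=cv2.morphologyEx(k,cv2.MORPH_OPEN,np.ones((3,3)))
n,l,st,ce=cv2.connectedComponentsWithStats(k)
def onp(p,z=26):
    O,d=ray(s,p); P0=t+R@[0,0,z]; nn=R[:,2]; return R.T@(O+d*((P0-O)@nn)/(d@nn)-t)
for i in range(1,n):
    x,y,w,h,a=st[i]
    if a<150: continue
    out=[]
    for c in np.linspace(x+3,x+w-4,4).astype(int):
        r=np.where(l[:,c]==i)[0]
        if len(r): out.append((int(c),round(r.mean(),1),onp((c,r.mean()))[:2].round(1).tolist()))
    print(st[i].tolist(),out)
E
python3 rings.py w9
```

```text
10.7333 [635.   18.5 132.1] [ 3.1415e+00 -1.0000e-04  1.2100e-02] [-0.5  0.4  5.3] [717.  19. 259.]
[0, 93, 128, 78, 3373] [(3, np.float64(159.0), [191.4, -141.8]), (43, np.float64(158.5), [191.6, -151.6]), (83, np.float64(151.5), [193.6, -162.2]), (124, np.float64(110.0), [204.1, -176.2])]
[228, 133, 186, 26, 4205] [(231, np.float64(143.0), [196.0, -197.7]), (290, np.float64(146.0), [195.2, -211.4]), (350, np.float64(146.0), [195.2, -225.4]), (410, np.float64(143.0), [196.1, -239.3])]
[309, 399, 46, 4, 176] [(312, np.float64(400.5), [13.2, -213.5]), (325, np.float64(400.5), [13.3, -221.5]), (338, np.float64(400.5), [13.3, -229.4]), (351, np.float64(400.5), [13.3, -237.4])]
```

```bash
python3 -m jog '[{"fingers":0.3,"slide":[-0.008,0,0.005],"spin":0},{"fingers":0.3,"slide":[-0.008,0,0.005],"spin":0},{"fingers":0.3,"slide":[-0.008,0,0.005],"spin":0}]'
python3 -m jog '[{"fingers":0.3,"slide":[-0.004,0,0.0025],"spin":0},{"fingers":0.3,"slide":[-0.004,0,0.0025],"spin":0},{"fingers":0.3,"slide":[-0.004,0,0.0025],"spin":0}]'
python3 -m jog '[{"fingers":0.3,"slide":[-0.004,0,0.0025],"spin":0},{"fingers":0.3,"slide":[-0.004,0,0.0025],"spin":0},{"fingers":0.3,"slide":[-0.004,0,0.0025],"spin":0}]'
python3 snap.py w10; python3 rings.py w10
```

```text
t: 10.98
tool_pos: [633.1, 18.5, 131.0]
tcp_rot: [3.142, -0.0, 0.012]
ft_force: [-1.6, 0.5, 6.2]
grip_width: 39.6
gripper_force: 22.8
t: 11.23
tool_pos: [632.3, 18.4, 130.5]
tcp_rot: [3.141, -0.001, 0.012]
ft_force: [-0.9, -0.7, 7.6]
grip_width: 39.5
gripper_force: 22.8
t: 11.48
tool_pos: [631.3, 18.4, 130.0]
tcp_rot: [3.141, -0.001, 0.012]
ft_force: [-2.3, 0.1, 6.8]
grip_width: 39.3
gripper_force: 22.8
11.5333 [631.4  18.4 130. ] [ 3.1414e+00 -9.0000e-04  1.2200e-02] [-1.6 -0.8  6.9] [713.  19. 257.]
[0, 77, 122, 79, 3470] [(3, np.float64(143.0), [191.6, -144.8]), (41, np.float64(142.0), [191.9, -153.7]), (79, np.float64(132.0), [194.5, -163.9]), (118, np.float64(96.0), [203.0, -176.3])]
[228, 133, 186, 26, 4302] [(231, np.float64(142.5), [191.8, -197.8]), (290, np.float64(145.5), [191.1, -211.4]), (350, np.float64(146.0), [190.9, -225.4]), (410, np.float64(142.5), [191.9, -239.3])]
[0, 392, 49, 9, 182] [(3, np.float64(399.0), [11.4, -25.2]), (17, np.float64(399.0), [11.4, -33.8]), (31, np.float64(399.0), [11.4, -42.3]), (45, np.float64(396.0), [16.9, -54.0])]
[58, 398, 43, 4, 163] [(61, np.float64(399.5), [10.6, -60.1]), (73, np.float64(399.5), [10.6, -67.5]), (85, np.float64(399.5), [10.6, -74.8]), (97, np.float64(400.0), [9.7, -81.7])]
[287, 399, 68, 4, 258] [(290, np.float64(400.5), [9.2, -200.0]), (310, np.float64(400.5), [9.2, -212.3]), (330, np.float64(400.5), [9.3, -224.6]), (351, np.float64(400.5), [9.3, -237.5])]
```

```bash
python3 -m jog '[{"fingers":0.3,"slide":[-0.004,0,0.0015],"spin":0},{"fingers":0.3,"slide":[-0.004,0,0.0015],"spin":0},{"fingers":0.3,"slide":[-0.004,0,0.0015],"spin":0}]'
python3 -m jog '[{"fingers":0.3,"slide":[-0.004,0,0.0015],"spin":0},{"fingers":0.3,"slide":[-0.004,0,0.0015],"spin":0},{"fingers":0.3,"slide":[-0.004,0,0.0015],"spin":0}]'
python3 snap.py w11; python3 rings.py w11 | grep '^.228\|^.2[0-9][0-9],\|^.0'
```

```text
t: 11.78
tool_pos: [631.2, 18.4, 130.0]
tcp_rot: [3.141, -0.003, 0.012]
ft_force: [1.7, -0.3, 5.6]
grip_width: 39.3
gripper_force: 22.7
t: 12.03
tool_pos: [631.2, 18.3, 129.9]
tcp_rot: [3.141, -0.005, 0.012]
ft_force: [5.6, -0.1, 4.1]
grip_width: 39.7
gripper_force: 22.6
12.0833 [631.2  18.3 129.9] [ 3.1413 -0.0054  0.0118] [ 4.  -0.1  4.8] [712.  19. 257.]
[0, 76, 121, 78, 3469] [(3, np.float64(141.0), [191.7, -144.9]), (41, np.float64(140.5), [191.9, -153.8]), (79, np.float64(130.5), [194.5, -163.9]), (117, np.float64(94.5), [202.9, -176.1])]
[229, 132, 185, 25, 4211] [(232, np.float64(142.5), [191.4, -198.0]), (291, np.float64(144.0), [191.0, -211.8]), (350, np.float64(144.0), [191.0, -225.6]), (410, np.float64(142.0), [191.6, -239.5])]
[0, 392, 48, 10, 184] [(3, np.float64(400.0), [10.8, -25.3]), (16, np.float64(400.0), [10.9, -33.2]), (30, np.float64(400.0), [10.9, -41.8]), (44, np.float64(396.5), [17.2, -53.9])]
[287, 400, 63, 3, 189] [(290, np.float64(401.0), [9.4, -200.1]), (308, np.float64(401.0), [9.4, -211.2]), (327, np.float64(401.0), [9.5, -222.8]), (346, np.float64(401.0), [9.5, -234.4])]
```

```bash
python3 -m jog '[{"fingers":0.3,"slide":[0.005,0,0],"spin":0},{"fingers":0.4,"slide":[0.006,0,0],"spin":0},{"fingers":0.5,"slide":[0.006,0,0],"spin":0},{"fingers":0.62,"slide":[0.006,0,0],"spin":0},{"fingers":0.62,"slide":[0.006,0,0],"spin":0}]'
python3 -m jog '[{"fingers":0.62,"slide":[0,0,-0.02],"spin":0},{"fingers":0.62,"slide":[0,0,-0.08],"spin":0},{"fingers":0.62,"slide":[0,0,-0.16],"spin":0},{"fingers":0.62,"slide":[0,0,-0.26],"spin":0},{"fingers":0.62,"slide":[0,0,-0.26],"spin":0}]'
python3 snap.py w12; python3 rings.py w12
```

```text
t: 12.5
tool_pos: [629.8, 18.6, 127.7]
tcp_rot: [-3.141, 0.002, 0.012]
ft_force: [-0.2, -0.3, 0.4]
grip_width: 53.0
gripper_force: 0.0
t: 12.92
tool_pos: [633.3, 18.2, 199.3]
tcp_rot: [3.14, -0.008, 0.012]
ft_force: [1.1, -0.1, 1.8]
grip_width: 53.1
gripper_force: 0.0
12.9667 [632.5  18.2 197.2] [ 3.1406 -0.0058  0.0123] [ 0.4 -0.4 -0.1] [714.  19. 327.]
[85, 103, 117, 44, 1615] [(88, np.float64(137.0), [192.3, -121.5]), (124, np.float64(138.5), [191.7, -136.3]), (161, np.float64(138.0), [191.9, -151.9]), (198, np.float64(110.5), [204.3, -170.5])]
[0, 107, 75, 39, 1136] [(3, np.float64(138.5), [191.6, -85.5]), (25, np.float64(139.0), [191.3, -94.6]), (48, np.float64(136.0), [192.8, -105.0]), (71, np.float64(115.0), [202.3, -119.5])]
[271, 134, 100, 13, 1206] [(274, np.float64(140.5), [190.8, -199.2]), (305, np.float64(140.5), [190.9, -212.3]), (336, np.float64(140.5), [190.9, -225.4]), (367, np.float64(140.0), [191.1, -238.4])]
[576, 289, 63, 20, 421] [(579, np.float64(293.0), [75.9, -390.1]), (597, np.float64(303.5), [63.0, -409.5]), (616, np.float64(304.0), [62.4, -423.0]), (635, np.float64(305.0), [61.1, -437.0])]
[295, 336, 51, 4, 167] [(298, np.float64(338.0), [11.6, -201.2]), (312, np.float64(337.5), [12.4, -212.4]), (327, np.float64(337.5), [12.4, -224.3]), (342, np.float64(338.0), [11.6, -236.2])]
```

```bash
python3 -m jog '[{"fingers":0,"slide":[-0.03,0.1,0],"spin":0},{"fingers":0,"slide":[-0.08,0.216,0],"spin":0},{"fingers":0,"slide":[-0.08,0.216,0.1],"spin":0},{"fingers":0,"slide":[-0.08,0.216,0.18],"spin":0},{"fingers":0,"slide":[-0.08,0.216,0.2],"spin":0}]'
python3 -m jog '[{"fingers":0,"slide":[0,0,0],"spin":0},{"fingers":0,"slide":[0,0,0],"spin":0},{"fingers":0,"slide":[0,0,0],"spin":0}]'
```

```text
t: 13.38
tool_pos: [608.2, -35.7, 139.2]
tcp_rot: [-3.14, 0.007, 0.011]
ft_force: [-0.8, -0.3, -0.7]
grip_width: 0.4
gripper_force: 0.0
t: 13.63
tool_pos: [612.0, -35.6, 144.9]
tcp_rot: [3.141, -0.002, 0.013]
ft_force: [0.4, -0.5, -0.3]
grip_width: -0.3
gripper_force: 0.0
```

```bash
python3 -m jog '[{"fingers":0,"slide":[0,0,0.04],"spin":0},{"fingers":0,"slide":[0,0,0.08],"spin":0},{"fingers":0,"slide":[0,0,0.11],"spin":0},{"fingers":0,"slide":[0,0,0.11],"spin":0},{"fingers":0,"slide":[0,0,0.11],"spin":0}]'
python3 -m jog '[{"fingers":0,"slide":[0,-0.012,0],"spin":0},{"fingers":0,"slide":[0,-0.024,0],"spin":0},{"fingers":0,"slide":[0,-0.036,0],"spin":0},{"fingers":0,"slide":[0,-0.048,0],"spin":0},{"fingers":0,"slide":[0,-0.06,0],"spin":0}]'
python3 -m jog '[{"fingers":0,"slide":[0,-0.012,0],"spin":0},{"fingers":0,"slide":[0,-0.024,0],"spin":0},{"fingers":0,"slide":[0,-0.036,0],"spin":0},{"fingers":0,"slide":[0,-0.048,0],"spin":0},{"fingers":0,"slide":[0,-0.06,0],"spin":0}]'
python3 -m jog '[{"fingers":0,"slide":[0,-0.012,0],"spin":0},{"fingers":0,"slide":[0,-0.024,0],"spin":0},{"fingers":0,"slide":[0,-0.036,0],"spin":0},{"fingers":0,"slide":[0,-0.048,0],"spin":0},{"fingers":0,"slide":[0,-0.06,0],"spin":0}]'
```

```text
t: 14.05
tool_pos: [610.6, -35.5, 115.2]
tcp_rot: [-3.141, 0.002, 0.012]
ft_force: [0.5, 0.3, 0.6]
grip_width: 0.1
gripper_force: 0.0
t: 14.47
tool_pos: [611.3, -20.4, 116.6]
tcp_rot: [3.142, -0.001, 0.012]
ft_force: [-0.6, 0.7, -0.2]
grip_width: 0.1
gripper_force: 0.0
t: 14.88
tool_pos: [611.1, -5.6, 116.4]
tcp_rot: [3.141, -0.0, 0.012]
ft_force: [1.3, -0.4, 0.9]
grip_width: 0.4
gripper_force: 0.5
t: 15.3
tool_pos: [610.8, 9.5, 116.3]
tcp_rot: [3.142, -0.0, 0.012]
ft_force: [0.8, -2.0, 0.4]
grip_width: 0.1
gripper_force: 0.5
```

```bash
python3 -m jog '[{"fingers":0,"slide":[0,-0.012,0],"spin":0},{"fingers":0,"slide":[0,-0.024,0],"spin":0},{"fingers":0,"slide":[0,-0.036,0],"spin":0},{"fingers":0,"slide":[0,-0.048,0],"spin":0},{"fingers":0,"slide":[0,-0.06,0],"spin":0}]'
python3 -m jog '[{"fingers":0,"slide":[0,-0.012,0],"spin":0},{"fingers":0,"slide":[0,-0.024,0],"spin":0},{"fingers":0,"slide":[0,-0.036,0],"spin":0},{"fingers":0,"slide":[0,-0.048,0],"spin":0},{"fingers":0,"slide":[0,-0.06,0],"spin":0}]'
python3 snap.py w13; python3 rings.py w13
```

```text
t: 15.72
tool_pos: [610.4, 24.5, 116.2]
tcp_rot: [3.142, 0.0, 0.012]
ft_force: [0.7, -0.3, 0.4]
grip_width: -0.2
gripper_force: 0.6
t: 16.13
tool_pos: [610.1, 39.6, 116.1]
tcp_rot: [-3.141, 0.001, 0.012]
ft_force: [-1.5, -1.5, -1.2]
grip_width: -0.3
gripper_force: 0.4
16.1833 [610.1  40.1 116.1] [-3.1411e+00  6.0000e-04  1.2500e-02] [-1.1 -0.  -1. ] [692.  40. 243.]
[0, 0, 257, 43, 9890] [(3, np.float64(20.5), [192.3, -141.5]), (86, np.float64(22.0), [192.1, -156.0]), (169, np.float64(21.5), [192.2, -170.6]), (253, np.float64(5.0), [194.7, -185.6])]
[0, 378, 61, 11, 268] [(3, np.float64(386.5), [11.4, -21.4]), (21, np.float64(386.5), [11.5, -31.4]), (39, np.float64(386.5), [11.5, -41.3]), (57, np.float64(383.0), [16.9, -54.3])]
[71, 385, 77, 5, 308] [(74, np.float64(387.5), [10.0, -60.0]), (97, np.float64(387.5), [10.1, -72.8]), (120, np.float64(387.5), [10.1, -85.6]), (144, np.float64(387.0), [11.0, -99.3])]
```

```bash
python3 -m jog '[{"fingers":0,"slide":[0,-0.01,0],"spin":0},{"fingers":0,"slide":[0,-0.02,0],"spin":0},{"fingers":0,"slide":[0,-0.03,0],"spin":0},{"fingers":0,"slide":[0,-0.04,0],"spin":0},{"fingers":0,"slide":[0,-0.04,0],"spin":0}]'
python3 -m jog '[{"fingers":0,"slide":[0,-0.008,0],"spin":0},{"fingers":0,"slide":[0,-0.016,0],"spin":0},{"fingers":0,"slide":[0,-0.024,0],"spin":0},{"fingers":0,"slide":[0,-0.024,0],"spin":0}]'
```

```text
t: 16.6
tool_pos: [610.3, 49.7, 116.3]
tcp_rot: [-3.141, -0.0, 0.012]
ft_force: [1.1, -0.2, -1.2]
grip_width: -0.1
gripper_force: 0.0
t: 16.93
tool_pos: [610.3, 55.5, 116.4]
tcp_rot: [-3.142, -0.0, 0.012]
ft_force: [0.6, -1.2, 0.7]
grip_width: 0.1
gripper_force: 0.5
```

```bash
python3 -m jog '[{"fingers":0,"slide":[0,-0.008,0],"spin":0},{"fingers":0,"slide":[0,-0.016,0],"spin":0},{"fingers":0,"slide":[0,-0.024,0],"spin":0}]'
python3 -m jog '[{"fingers":0,"slide":[0,-0.004,0],"spin":0},{"fingers":0,"slide":[0,-0.008,0],"spin":0},{"fingers":0,"slide":[0,-0.012,0],"spin":0}]'
python3 snap.py w14; python3 rings.py w14
```

```text
t: 17.18
tool_pos: [610.2, 61.2, 116.4]
tcp_rot: [3.141, -0.0, 0.012]
ft_force: [0.7, -2.4, 0.3]
grip_width: -0.1
gripper_force: 1.2
t: 17.43
tool_pos: [610.0, 63.9, 116.3]
tcp_rot: [3.141, 0.0, 0.012]
ft_force: [-1.0, -4.3, 0.2]
grip_width: -0.0
gripper_force: 2.3
17.4833 [609.9  64.  116.3] [3.141e+00 3.000e-04 1.220e-02] [-0.9 -4.   0.5] [692.  65. 243.]
[0, 0, 263, 44, 10031] [(3, np.float64(23.0), [192.1, -116.8]), (88, np.float64(23.0), [192.1, -131.8]), (173, np.float64(23.5), [192.0, -146.8]), (259, np.float64(4.5), [195.0, -162.3])]
[0, 385, 160, 5, 594] [(3, np.float64(387.0), [11.0, 3.2]), (54, np.float64(387.5), [10.3, -24.7]), (105, np.float64(387.5), [10.4, -53.1]), (156, np.float64(388.0), [9.7, -81.2])]
```

View pics/w14.png

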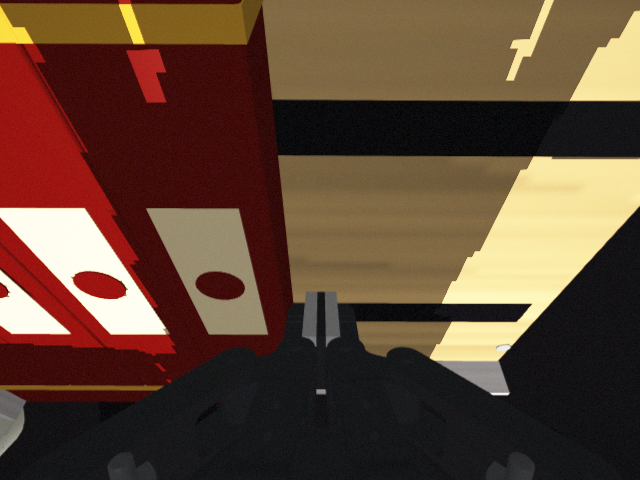

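Boxes 3 and 4 now touch, with dots at (100,285) and (220,285), and the low-end gold ring line runs continuously. The force is about 4 N, so I'll press on in small steps.

```bash
python3 -m jog '[{"fingers":0,"slide":[0,-0.004,0],"spin":0},{"fingers":0,"slide":[0,-0.008,0],"spin":0},{"fingers":0,"slide":[0,-0.008,0],"spin":0}]'
python3 -m jog '[{"fingers":0,"slide":[0,-0.004,0],"spin":0},{"fingers":0,"slide":[0,-0.008,0],"spin":0},{"fingers":0,"slide":[0,-0.008,0],"spin":0}]'
```

```text
t: 17.73
tool_pos: [609.9, 64.3, 116.3]
tcp_rot: [3.138, 0.001, 0.012]
ft_force: [-0.9, -10.6, 0.2]
grip_width: -0.4
gripper_force: 5.3
t: 17.98
tool_pos: [609.9, 64.5, 116.3]
tcp_rot: [3.136, 0.001, 0.012]
ft_force: [-0.8, -17.7, 1.2]
grip_width: 0.3
gripper_force: 8.7
```

```bash
python3 -m jog '[{"fingers":0,"slide":[0,0.03,0],"spin":0},{"fingers":0,"slide":[0,0.06,0],"spin":0},{"fingers":0,"slide":[0.1,0.06,-0.07],"spin":0},{"fingers":0,"slide":[0.2,0.06,-0.125],"spin":0},{"fingers":0,"slide":[0.26,0.06,-0.15],"spin":0}]'
python3 -m jog '[{"fingers":0,"slide":[0,0,0],"spin":0},{"fingers":0,"slide":[0,0,0],"spin":0},{"fingers":0,"slide":[0,-0.016,0],"spin":0},{"fingers":0,"slide":[0,-0.032,0],"spin":0},{"fingers":0,"slide":[0,-0.036,0],"spin":0}]'
python3 -m jog '[{"fingers":0,"slide":[0,-0.004,0],"spin":0},{"fingers":0,"slide":[0,-0.008,0],"spin":0},{"fingers":0,"slide":[0,-0.008,0],"spin":0}]'
python3 -m jog '[{"fingers":0,"slide":[0,-0.004,0],"spin":0},{"fingers":0,"slide":[0,-0.008,0],"spin":0},{"fingers":0,"slide":[0,-0.008,0],"spin":0}]'
```

```text
t: 18.4
tool_pos: [677.8, 54.2, 156.2]
tcp_rot: [-3.141, -0.004, 0.012]
ft_force: [0.3, -1.2, 0.1]
grip_width: 0.5
gripper_force: 0.0
t: 18.82
tool_pos: [673.6, 64.2, 152.8]
tcp_rot: [-3.141, 0.002, 0.013]
ft_force: [0.2, 1.0, 1.2]
grip_width: -0.2
gripper_force: 0.0
t: 19.07
tool_pos: [674.3, 64.6, 153.3]
tcp_rot: [3.141, 0.002, 0.012]
ft_force: [-1.9, -3.8, 0.5]
grip_width: 0.2
gripper_force: 1.6
t: 19.32
tool_pos: [674.3, 64.7, 153.3]
tcp_rot: [3.138, 0.002, 0.011]
ft_force: [-3.5, -8.5, -1.1]
grip_width: 0.1
gripper_force: 4.6
```

```bash
python3 -m jog '[{"fingers":0,"slide":[0,-0.004,0],"spin":0},{"fingers":0,"slide":[0,-0.004,0],"spin":0}]'
python3 -m jog '[{"fingers":0,"slide":[0,0.02,0],"spin":0},{"fingers":0,"slide":[0,0.08,0],"spin":0},{"fingers":0,"slide":[0,0.14,-0.1],"spin":0},{"fingers":0,"slide":[0,0.14,-0.26],"spin":0},{"fingers":0,"slide":[0,0.14,-0.42],"spin":0}]'
python3 -m jog '[{"fingers":0,"slide":[0,-0.14,-0.06],"spin":0},{"fingers":0,"slide":[0,-0.28,-0.12],"spin":0},{"fingers":0,"slide":[0,-0.4,-0.16],"spin":0},{"fingers":0,"slide":[0,-0.4,-0.16],"spin":0},{"fingers":0,"slide":[0,-0.4,-0.16],"spin":0}]'
python3 snap.py w15; python3 rings.py w15
python3 - <<'E'
from h import *
a=eyes.snapshot("scene");b=eyes.snapshot("side")
A=cv2.resize(a["color"][270:430,180:410,::-1],(400,278),interpolation=cv2.INTER_CUBIC);B=cv2.resize(b["color"][200:360,110:310,::-1],(400,320),interpolation=cv2.INTER_CUBIC)
W=np.zeros((600,800,3),np.uint8);W[:278,:400]=A;W[280:,:400]=B;W[:,400:]=cv2.imread("pics/w15.png")[:,100:][:480,60:460].repeat(1,0)[:480] if 0 else 0
c=cv2.imread("pics/w15.png")[:,120:520];W[:480,400:]=c
cv2.imwrite("pics/c5.png",W)
E
```

```text
t: 19.48
tool_pos: [674.3, 64.8, 153.3]
tcp_rot: [3.137, 0.002, 0.011]
ft_force: [-4.6, -12.7, -0.2]
grip_width: 0.1
gripper_force: 6.0
t: 19.9
tool_pos: [674.7, 31.6, 258.4]
tcp_rot: [-3.14, 0.003, 0.011]
ft_force: [0.4, 0.5, -0.7]
grip_width: -0.1
gripper_force: 0.0
t: 20.32
tool_pos: [674.6, 134.5, 300.1]
tcp_rot: [-3.141, -0.003, 0.015]
ft_force: [-0.4, -0.9, 1.1]
grip_width: 0.0
gripper_force: 0.0
20.3667 [674.4 133.1 299. ] [ 3.1416e+00 -9.0000e-04  1.3500e-02] [ 0.5 -0.6  0.8] [756. 135. 427.]
[177, 190, 224, 8, 1394] [(180, np.float64(193.0), [191.4, -0.8]), (252, np.float64(194.0), [190.7, -52.9]), (324, np.float64(193.5), [191.5, -105.3]), (397, np.float64(195.0), [190.4, -158.5])]
[605, 285, 35, 14, 189] [(608, np.float64(288.0), [72.3, -383.7]), (617, np.float64(293.5), [62.7, -398.4]), (626, np.float64(295.5), [59.1, -409.7]), (636, np.float64(296.0), [58.3, -420.3])]
[576, 402, 36, 10, 158] [(579, np.float64(405.0), [-282.1, -548.1]), (588, np.float64(408.5), [-300.9, -574.2]), (598, np.float64(409.0), [-303.5, -593.2]), (608, np.float64(409.5), [-306.1, -612.4])]
```

View pics/c5.png

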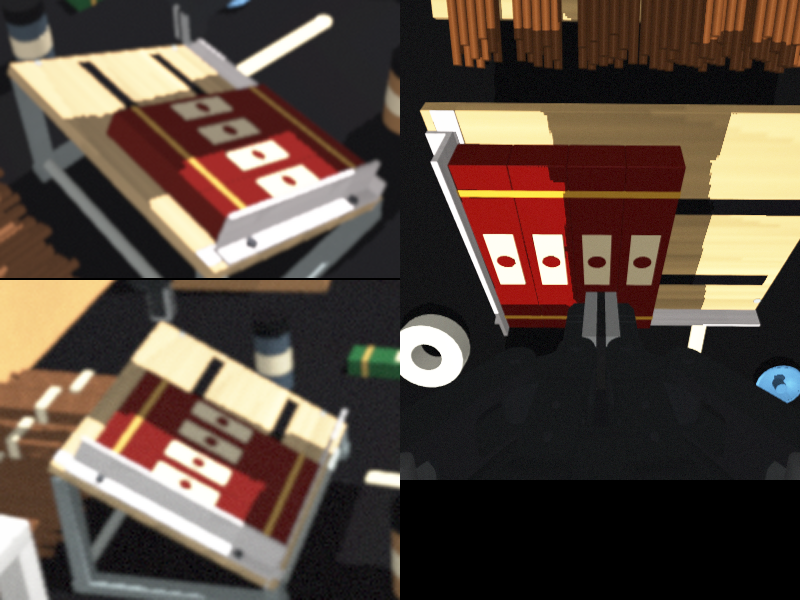

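The final views show the four boxes side by side, dots in line at wrist (506,262) to (642,262) of the composite. The gold rings run continuously from the fence to -159 mm, and the arm is clear.

```bash
python3 -c "
from station import ctrl
print(ctrl.hand_in())"
```

```text
the job is handed in; nothing more can be done
None
```

The fourth maroon box is on the board with its low end on the ledge, and the row is closed against the fence with no gaps visible in the final pictures. I handed the job in at about 20 s with the arm clear; presses on the row peaked at about 18 N, and no verdict was returned.

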